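# Put the cleaning things back on their outlines

### The arm

A 7-joint arm with a two-finger parallel gripper is mounted at the origin on the work surface. World frame = base frame: x ahead of the robot, y to its left, z up, the work surface at z = 0. Lengths are in mm, angles in rad, forces in N, time in s.
With the tool pointing down it reaches from about 400 to 875 mm from the base axis. Payload 19.3 kg.
Tool frame: the origin (TCP) lies at the very end of the fingers, on their centre line; the grasp point (between the pads) lies 19 mm behind it (grip_point_offset is the z of the grasp point in the tool frame, in mm); z points along the fingers, y is the line along which they close (so a half turn about z gives the same grasp; the last joint's range is limited). The gripper opens to 85 mm and grips with 20 to 120 N. Pads are 22 mm wide; open, the fingers measure 114 mm over their backs; the gripper's body (76 mm by 85 mm) begins 54 mm behind the grasp point. The pads swing forward as they close: fully open they stand 13 mm farther back than shut.
Start: joints at [-1.305, 0.521, -0.036, 1.599, 0.021, 1.021, -0.113], TCP at [205.971, 590.077, 231.291] pointing down, gripper open.
Joint ranges: [-2.91, 2.91], [-0.3, 2.13], [-1.5, 1.42], [0.17, 2.43], [-1.26, 4.41], [0.16, 1.93], [-2.52, 2.52]. Speed limits (rad/s): [1.89, 1.89, 2.39, 2.39, 3.01, 3.01, 3.01].

### API

Orientations are given as a 3x3 rotation matrix whose columns are the frame's x, y, z axes.
In Python, from workcell import movep, movel, goto_joints, open_gripper, clamp, wait, inverse_kinematics, read_state, camera, PlanningError, finish_job, grip_point_offset gives the robot as it stands. Calls block until the motion is done:
- movep(position, orientation): joint-space move of the TCP to a pose.
- movel(position, frame=None, max_speed=150, guard=None): straight line of the TCP; frame=None keeps the orientation; max_speed is the mean speed in mm/s. With guard (N) it stops when the force on the tool has changed by that much, and returns True; else False.
- goto_joints(angles): joint-space move.
- open_gripper() and clamp(): open the fingers fully, or close them until they stop; the grip force is fixed at half the most.
- wait(seconds).
- inverse_kinematics(position, orientation): joint angles nearest the present ones, or None.
- read_state(): the state.
- camera(name): name is "scene" or "side" or "wrist"; returns a dict with "image" (480x640x3 uint8, blue, green, red), "range_z" (480x640 float32, mm along the optical axis (not along the pixel's ray), 0 where there is no reading), "fx", "fy", "cx", "cy" (pixels), "dist_coeffs" ([k1, k2, p1, p2, k3] as OpenCV has them; the pictures are not rectified), "cam_to_world" (4x4, takes a point from camera to world coordinates). Camera axes: x right, y up, looking along -z (the intrinsics and any distortion apply to the point x, -y, -z); pixel columns grow to the right and rows downward; lengths in mm; the calibration is good to about 2 mm. A picture is of the moment at which its call begins.
A pose or a line that the arm cannot do raises PlanningError and nothing moves.
- finish_job(): hands the job in; it is judged then, once.
The state is a dict: "time": time; "qpos": joint angles; "qvel": joint speeds; "joint_efforts": joint torques, N m; "eef_pos": TCP position; "tool_rot": TCP orientation; "ft_force": force on the tool from outside, world axes, zero at the start; "torque": the same for the moment, N m; "finger_gap": finger opening in mm; "gripper_force": force on a finger pad.
Only numpy, scipy, OpenCV 4.12 (cv2) and the standard library are available. Lean on these libraries where they do the work, as an engineer would, in place of code of your own. Each camera call takes 0.05 s, during which the arm holds its last target. There are 200 camera calls.

### The job

Put the scouring pad tin, the vinegar bottle, the spray bottle and the hand brush each back on the blue pad whose outline fits its foot, standing flat (the brush bristles down), centred, and the spray bottle and brush lined up lengthwise with their outlines; either way round is fine. Keep both bottles upright all the way, and leave the jar and the carton where they are.

Things in the scene. Friction and masses are not known exactly. Their poses are not given: they have to be found in the camera images.
- tin: Steel scouring pad tin: plain low round tin, 66 mm diameter, 34 mm high, standing upright, about 0.09 kg. Origin: centre of its underside; z up. The ten listed things start in any mixture of places on the board, about 120 mm or more between neighbouring centres.
- vinegar: Glass vinegar bottle: round brown bottle with paper label and white twist cap, standing. Body 50 mm diameter up to 80 mm high, tapering to a 26 mm neck at 107 mm; cap 30 mm diameter from 116 to 140 mm height, the top. About 0.26 kg. Can be held by the cap. Origin: centre of its underside; z up.
- spray: Empty white spray bottle with grey trigger head, standing. Body 74 mm along its x, 46 mm along its y, up to 105 mm; shoulder and 26 mm neck to 149 mm; head a grey block 62 mm (x) by 24 mm (y), centred over the foot, from 149 to 175 mm height, the top. Thin nozzle and trigger stick out to -x. About 0.075 kg. Can be held by the head across y. Origin: centre of its underside; z up.
- brush: Small hand brush lying bristles down: wooden back 120 mm along its own x, 42 mm along its y, from 26 to 42 mm height (the top), over stiff bristles 36 mm wide. About 0.11 kg. Origin: centre of its underside; z up.
- pad_tin: Pad for the tin: the larger round pad, 90 mm diameter, outline 66 mm. All four pads are pale blue plastic, 5 mm thick, fixed to the board, with the outline of the foot of their thing drawn as a dark line and a 12 mm margin of pad outside the line. Origin: centre of its underside, on the board, so its top is 5 mm above; z up.
- pad_vinegar: Pad for the vinegar bottle: the smaller round pad, 74 mm diameter, outline 50 mm. All four pads are pale blue plastic, 5 mm thick, fixed to the board, with the outline of the foot of their thing drawn as a dark line and a 12 mm margin of pad outside the line. Origin: centre of its underside, on the board, so its top is 5 mm above; z up.
- pad_spray: Pad for the spray bottle: the shorter oblong pad, 98 mm along its x by 70 mm along its y, outline 74 by 46 mm. All four pads are pale blue plastic, 5 mm thick, fixed to the board, with the outline of the foot of their thing drawn as a dark line and a 12 mm margin of pad outside the line. Origin: centre of its underside, on the board, so its top is 5 mm above; z up.
- pad_brush: Pad for the brush: the long oblong pad, 144 mm along its x by 66 mm along its y, outline 120 by 42 mm. All four pads are pale blue plastic, 5 mm thick, fixed to the board, with the outline of the foot of their thing drawn as a dark line and a 12 mm margin of pad outside the line. Origin: centre of its underside, on the board, so its top is 5 mm above; z up.
- jar: White round jar with a cork lid, 58 mm diameter, 72 mm high, loose; a bystander among the things, to be left alone. Origin: centre of its underside; z up.
- carton: Brown cardboard carton with a pale band, 62 by 45 mm, 60 mm high, loose; a bystander among the things, to be left alone. Origin: centre of its underside; z up.
There are look-alikes about, which are no part of the job. Leave any purple look-alike of the pad_spray alone.

How it is judged (in metres and radians):
At the end, for the whole second after the job is handed in: Each of the four rests on its own pad: centre within 12 mm of the pad's, underside 2 to 9 mm above the pad's underside, upright within 0.1 rad, spray bottle and brush along the pad's x within 0.2 rad (either way round), all at rest; jar and carton within 20 mm of their starts (horizontal distance between tin and pad_tin below 0.012 m and z of tin in the frame of pad_tin between 0.002 and 0.009 m and angle between each of tin, vinegar, spray, brush's own z axis and vertical below 0.1 rad and linear speed of each of tin, vinegar, spray, brush below 0.02 m/s and angular speed of each of tin, vinegar, spray, brush below 0.2 rad/s and horizontal distance between vinegar and pad_vinegar below 0.012 m and z of vinegar in the frame of pad_vinegar between 0.002 and 0.009 m and horizontal distance between spray and pad_spray below 0.012 m and z of spray in the frame of pad_spray between 0.002 and 0.009 m and angle between the x axis of spray and the x axis of pad_spray, either way round below 0.2 rad and horizontal distance between brush and pad_brush below 0.012 m and z of brush in the frame of pad_brush between 0.002 and 0.009 m and angle between the x axis of brush and the x axis of pad_brush, either way round below 0.2 rad and not (distance of jar from where it was at the start of the episode above 0.02 m) and not (distance of carton from where it was at the start of the episode above 0.02 m)); the robot touches nothing.
It fails at once if the jar or the carton is pushed more than 20 mm from where it stood (distance of any of jar, carton from where it was at the start of the episode above 0.02 m).
It fails at once if the vinegar bottle or the spray bottle is tipped by more than 0.6 rad (35 degrees) (angle between any of vinegar, spray's own z axis and vertical above 0.6 rad).
It also fails if it takes over 112 s, if anything falls off the work surface, if the arm or the gripper's body presses on something with over 40 N, if the wrist force passes 120 N, or if a joint passes its speed limit or range.

## Working session

There is one attempt and no reset: what is moved stays moved. The work goes in short steps, each a Python script; the robot and the scene stay as the last script left them, time stands still between calls to the robot, and variables do not carry over. Pictures are saved under pics/ and viewed, at most 14 in all, crops included, and the job is handed in when it is done.

```bash
ls; mkdir -p pics; python3 - <<'E'
from workcell import *
import cv2,pickle
d={}
for n in("scene","side","wrist"):
    c=camera(n);d[n]=c;cv2.imwrite(f"pics/{n}0.png",c["image"])
    print(n,c["fx"],c["dist_coeffs"],c["cam_to_world"])
pickle.dump(d,open("c0.pkl","wb"))
print(read_state(),grip_point_offset)
E
```

```text
pics
scene 465.51515592757136 [-0.07752784  0.          0.          0.          0.        ] [[ 2.89666675e-01 -7.23796374e-01  6.26268334e-01  9.68367941e+02]
 [ 9.56946583e-01  2.06284905e-01 -2.04205230e-01 -1.74995788e+02]
 [ 1.86133013e-02  6.58456792e-01  7.52388329e-01  6.99469384e+02]
 [ 0.00000000e+00  0.00000000e+00  0.00000000e+00  1.00000000e+00]]
side 531.5790576361911 [-0.152428  0.        0.        0.        0.      ] [[ 9.88467787e-01  1.07770897e-01 -1.06380765e-01  3.01907640e+02]
 [-1.51427181e-01  7.08626326e-01 -6.89143337e-01 -7.09412321e+02]
 [ 1.11461528e-03  6.97304929e-01  7.16773740e-01  7.50459517e+02]
 [ 0.00000000e+00  0.00000000e+00  0.00000000e+00  1.00000000e+00]]
wrist 355.1837405386562 [-0.03812258  0.          0.          0.          0.        ] [[ 3.29617824e-01 -8.99611283e-01 -2.86446557e-01  1.32621645e+02]
 [ 9.44113881e-01  3.13747929e-01  1.01050562e-01  6.16097900e+02]
 [-1.03421191e-03 -3.03746237e-01  9.52752410e-01  3.73658480e+02]
 [ 0.00000000e+00  0.00000000e+00  0.00000000e+00  1.00000000e+00]]
{'time': 0.15, 'qpos': array([-1.30518606,  0.52185508, -0.03633839,  1.59982129,  0.02117841,
        1.02111968, -0.11277093]), 'qvel': array([-0.00117485, -0.00264657, -0.0004863 , -0.00069796, -0.00124088,
       -0.00115624, -0.00043215]), 'joint_efforts': array([ 2.13007799e-03, -9.27397227e+01,  1.98102325e+00, -3.70055187e+01,
        1.80202833e-02,  6.40937418e-03,  4.87966830e-06]), 'eef_pos': array([205.89710012, 589.86559873, 230.89151711]), 'tool_rot': array([[-9.44148214e-01,  3.29521004e-01, -2.41281379e-04],
       [ 3.29521091e-01,  9.44147889e-01, -7.83426366e-04],
       [-3.03501386e-05, -8.19177907e-04, -9.99999664e-01]]), 'ft_force': array([0.01549052, 0.5246525 , 1.04322073]), 'torque': array([ 0.02570972, -0.01149248, -0.01872206]), 'gripper_force': 0.0, 'finger_gap': 85.46826511881142} -18.700000000000003
```

View pics/scene0.png

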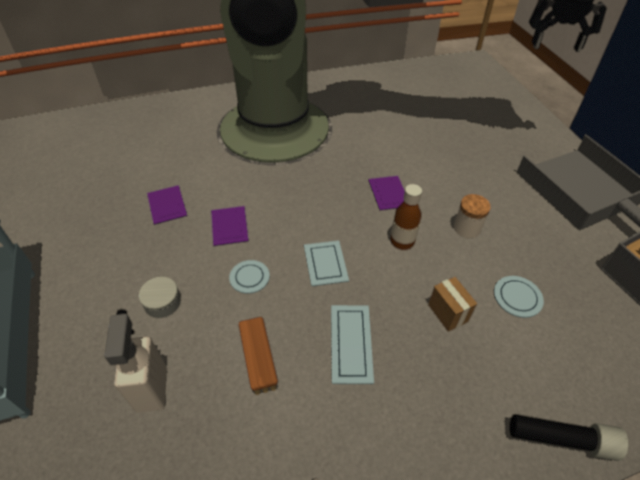

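View pics/side0.png

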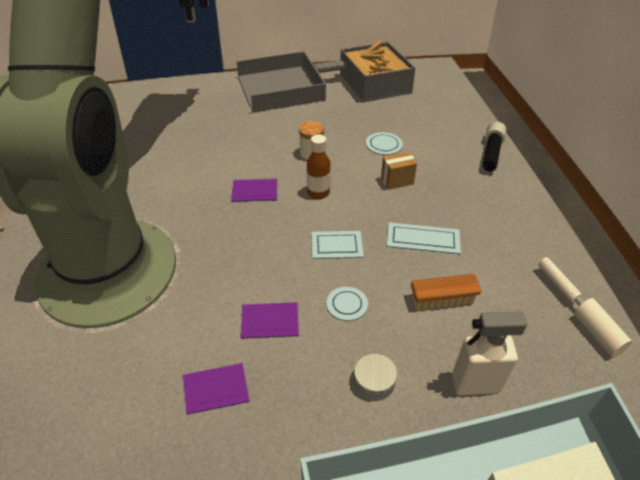

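The scene view shows four blue pads: long oblong (351,343), short oblong (326,262), small round (249,277) and larger round (519,296). The three purple oblongs at (167,204), (230,225) and (388,192) are look-alikes. The tin is at (158,296), spray bottle (135,360), brush (258,354), vinegar (406,220), jar (472,215) and carton (454,303). I'll measure them from both cameras' depth.

```bash
cat > vis.py <<'E'
import numpy as np,cv2
def cloud(c):
    K=np.array([[c["fx"],0,c["cx"]],[0,c["fy"],c["cy"]],[0,0,1.]])
    v,u=np.mgrid[:480,:640]
    p=cv2.undistortPointsIter(np.stack([u,v],-1).reshape(-1,1,2).astype(float),K,np.array(c["dist_coeffs"],float),None,None,(3,50,1e-9)).reshape(480,640,2)
    z=c["range_z"].astype(float)
    P=np.stack([p[...,0]*z,-p[...,1]*z,-z],-1)
    T=np.array(c["cam_to_world"]); W=P@T[:3,:3].T+T[:3,3]; W[z<=0]=np.nan
    return W
def rect(xy):
    (c,s,a)=cv2.minAreaRect(xy.astype(np.float32))
    if s[0]<s[1]: s=(s[1],s[0]);a+=90
    return np.round(c,1),np.round(s,1),round((a+90)%180-90,1)
def pads(c):
    W=cloud(c);b,g,r=[c["image"][...,i].astype(int) for i in range(3)]
    m=(b-r>12)&(g-r>8)&(abs(W[...,2]-5)<10)
    n,l,st,_=cv2.connectedComponentsWithStats(cv2.morphologyEx(m.astype(np.uint8),cv2.MORPH_CLOSE,np.ones((5,5))))
    out=[]
    for i in range(1,n):
        if st[i,4]>300:
            q=W[(l==i)&m];out.append((tuple(st[i,:4]),rect(q[:,:2]),round(np.median(q[:,2]),1)))
    return out
def tops(c,zmin,zmax,box,col=None):
    W=cloud(c);q=W[(W[...,2]>zmin)&(W[...,2]<zmax)&(W[...,0]>box[0])&(W[...,0]<box[1])&(W[...,1]>box[2])&(W[...,1]<box[3])]
    return q
E
python3 - <<'E'
import pickle,numpy as np
from vis import *
d=pickle.load(open("c0.pkl","rb"))
seeds=dict(tin=(158,290),spray=(120,330),brush=(258,350),vin=(413,192),jar=(474,202),carton=(456,290),purple1=(167,204),purple2=(230,225),purple3=(385,192))
Ws=cloud(d["scene"])
for n in("scene","side"):
    print(n);[print(p) for p in pads(d[n])]
C=np.concatenate([cloud(d[n]).reshape(-1,3) for n in("scene","side")])
for k,(u,v) in seeds.items():
    s=Ws[v,u];q=[]
    print(k,s.round())
    for n in("scene","side"):
        W=cloud(d[n]).reshape(-1,3)
        m=(np.hypot(W[:,0]-s[0],W[:,1]-s[1])<75)&(abs(W[:,2]-s[2])<(8 if s[2]>15 else 0))
        if m.sum()>5: print("   ",n,m.sum(),*rect(W[m,:2]),np.percentile(W[m,2],[50,98]).round(1))
E
python3 -c "
import cv2,numpy as np
a=cv2.imread('pics/scene0.png')[180:400,100:560];cv2.imwrite('pics/crop1.png',cv2.resize(a,(796,381),interpolation=3))"
```

```text
scene
side
((np.int32(118), np.int32(17), np.int32(98), np.int32(16)), (array([  50.6, 1129.3]), array([342.7,  25.1]), 0.7), np.float64(4.8))
tin [ 454. -307.   34.]
    scene 1002 [ 455.9 -308.8] [68.3 63.9] -4.7 [32.7 35.2]
    side 1310 [ 453.2 -308.7] [64.9 64.9] 55.5 [34.  36.6]
spray [ 611. -332.  173.]
    scene 949 [ 611.5 -336.2] [74.4 25.1] -7.0 [173.5 175.9]
    side 862 [ 608.9 -336.9] [70.9 25.4] -6.9 [174.4 177.1]
brush [ 617. -164.   42.]
    scene 1849 [ 615.  -165.6] [121.1  42.1] -0.6 [40.7 43.1]
    side 1329 [ 611.8 -166.5] [119.3  44.1] -0.5 [41.4 44.3]
vin [444. 157. 138.]
    scene 207 [440. 160.] [30.3 29.5] -55.8 [137.9 140.1]
    side 162 [434.9 160.3] [31.8 30.4] -74.1 [138.8 141.4]
jar [441. 301.  72.]
    scene 540 [446.1 301.5] [58.3 57.3] -77.6 [70.1 72.6]
    side 335 [441.6 302.1] [59.3 57.9] 39.9 [71.4 74.7]
carton [611. 176.  60.]
    scene 939 [618.  170.9] [64.3 48.2] 9.9 [59.1 61.4]
    side 456 [616.2 171.1] [64.5 50.1] 8.5 [59.5 62.3]
purple1 [ 210. -281.    3.]
purple2 [ 307. -162.    3.]
purple3 [301. 179.   1.]
```

View pics/crop1.png

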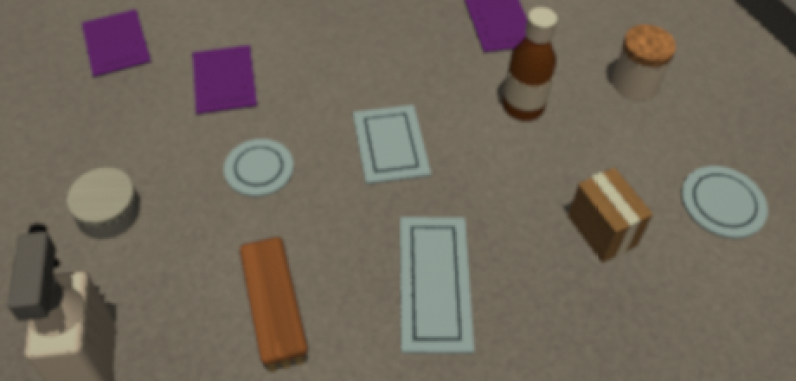

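The crop confirms four distinct blue pads with outlines; the purple ones have none. I'll fix the pad segmentation and fit the spray head without its nozzle.

```bash
cat >> vis.py <<'E'
def pads(c,boxes=None):
    W=cloud(c);im=c["image"].astype(float);b,r=im[...,0],im[...,2]
    m=(b/(r+1)>1.02)&(b>70)&(abs(W[...,2]-5)<8)&(W[...,0]>250)&(W[...,0]<850)&(abs(W[...,1])<420)&(im[...,1]>b*.9)
    n,l,st,_=cv2.connectedComponentsWithStats(cv2.morphologyEx(m.astype(np.uint8),cv2.MORPH_CLOSE,np.ones((5,5))))
    return [(st[i,:4].tolist(),rect(W[(l==i)&m][:,:2]),round(np.median(W[(l==i)&m][:,2]),1),st[i,4]) for i in range(1,n) if st[i,4]>100]
E
python3 - <<'E'
import pickle,numpy as np
from vis import *
d=pickle.load(open("c0.pkl","rb"))
print(d["scene"]["image"][[262,343,277,262],[326,351,249,420]])
for n in("scene","side"):
    print(n);[print(p) for p in pads(d[n])]
    q=tops(d[n],168,180,(540,700,-400,-270))[:,:2]
    a=np.deg2rad(-7);R=np.array([[np.cos(a),-np.sin(a)],[np.sin(a),np.cos(a)]])
    p=q@R
    for x in range(int(p[:,0].min()),int(p[:,0].max())+1,4):
        s=p[(p[:,0]>=x)&(p[:,0]<x+4)]
        if len(s): print(x,len(s),s[:,1].min().round(1),s[:,1].max().round(1))
    wide=p[:,0].max()
    print("xmax",np.percentile(p[:,0],[99.5,100]))
    c=np.array([p[:,0].max()-31,(p[:,1].min()+p[:,1].max())/2]);print("centre",c@R.T)
    # body shoulder rect
    q=tops(d[n],98,107,(530,720,-420,-250));print(len(q),rect(q[:,:2]))
E
```

```text
[[149 158 141]
 [149 158 142]
 [149 158 142]
 [ 91 105 113]]
scene
([305, 242, 43, 43], (array([450.8,  -3.3]), array([98. , 67.6]), -7.0), np.float64(2.7), np.int32(1415))
([230, 261, 39, 32], (array([ 444.3, -149.1]), array([71.7, 70.6]), -40.6), np.float64(3.0), np.int32(954))
([495, 277, 48, 40], (array([624.7, 312.9]), array([86.9, 86.9]), 69.6), np.float64(3.1), np.int32(1455))
([332, 306, 41, 77], (array([624.7, -11.5]), array([143.6,  63.8]), -17.2), np.float64(3.6), np.int32(2941))
612 18 -263.9 -252.9
616 20 -264.1 -253.7
620 10 -269.1 -248.8
624 51 -271.8 -247.6
628 48 -269.5 -247.0
632 47 -269.1 -246.8
636 56 -270.1 -246.6
640 51 -270.0 -246.8
644 48 -270.8 -247.5
648 50 -270.1 -246.9
652 55 -271.1 -247.5
656 52 -270.6 -248.0
660 51 -271.4 -247.7
664 53 -270.4 -247.5
668 61 -271.2 -248.1
672 59 -271.0 -247.5
676 51 -271.8 -248.6
680 85 -271.6 -248.5
684 15 -268.8 -250.2
xmax [684.5450919  684.97253145]
centre [ 617.50690157 -336.98739595]
778 (array([ 617.5, -337. ]), array([73.8, 46.2]), -7.9)
side
([367, 134, 32, 19], (array([619.8, 313.5]), array([74.9, 72.1]), 7.1), n
[... 156 characters left out ...]
4], (array([448.3,  -2.5]), array([83.4, 63.2]), -2.0), np.float64(4.6), np.int32(393))
([330, 289, 37, 29], (array([ 442.1, -146.1]), array([61.5, 59.8]), -39.1), np.float64(4.5), np.int32(405))
609 16 -264.6 -254.6
613 17 -265.6 -254.6
617 44 -269.5 -250.2
621 52 -270.7 -247.5
625 50 -271.5 -248.7
629 42 -271.0 -248.2
633 51 -271.3 -249.4
637 43 -272.2 -249.3
641 46 -271.5 -250.5
645 46 -272.5 -249.7
649 45 -271.6 -249.4
653 45 -272.4 -250.2
657 48 -272.1 -248.1
661 46 -272.9 -249.8
665 44 -271.9 -247.4
669 49 -271.6 -248.0
673 48 -272.8 -247.6
677 42 -272.6 -247.9
xmax [680.53219879 680.87665338]
centre [ 613.32953123 -337.40058267]
653 (array([ 613. , -339.1]), array([74.3, 45.3]), -9.7)
```

```bash
cat > rob.py <<'E'
from workcell import *
import numpy as np
def R(deg):
    c,s=np.cos(np.deg2rad(deg)),np.sin(np.deg2rad(deg))
    return np.array([[c,s,0],[s,-c,0],[0,0,-1.]])
def yaw():
    r=read_state()["tool_rot"];return np.degrees(np.arctan2(r[1,0],r[0,0]))
def near(deg):            # equivalent heading (mod 180) nearest the present one
    y=yaw();return y+(deg-y+90)%180-90
def st(msg):
    s=read_state();print(msg,round(s["time"],1),s["eef_pos"].round(1),"gap",round(s["finger_gap"],1),"F",s["ft_force"].round(1),"grip",round(s["gripper_force"],1),"yaw",round(yaw(),1))
def above(x,y,z,deg):
    movep([x,y,z],R(deg))
def pick(x,y,zg,zt,deg,guard=10,zl=None):
    above(x,y,zt,deg)
    movel([x,y,zg+25],max_speed=200)
    hit=movel([x,y,zg],max_speed=60,guard=guard)
    z=read_state()["eef_pos"][2]
    if hit: print("touch at",z); movel([x,y,z+3])
    z=read_state()["eef_pos"][2]
    clamp();st("clamped");return z
def place(x,y,zg,deg,zt,via=()):
    for p in via: movel(list(p)+[zt],R(deg),max_speed=230)
    movel([x,y,zt],R(deg),max_speed=230)
    movel([x,y,zg+20],max_speed=150)
    hit=movel([x,y,zg+4.5],max_speed=35,guard=6)
    st(f"down hit={hit}")
    open_gripper()
    p=read_state()["eef_pos"];movel([p[0],p[1],zt],max_speed=200);st("up")
E
python3 - <<'E'
from rob import *
# IK feasibility for all headings
for n,x,y,z,a in[("spr",615,-337,144,-8),("sprP",450,-3,149,-7),("br",613,-166,14,-.5),("brP",623,-12,18,-17),("tin",454,-309,4,60),("tinP",622,313,9,116),("vin",437,160,108,110),("vinP",442,-148,113,72)]:
    print(n,[(b,np.round(q[-1],2)) if (q:=inverse_kinematics([x,y,z],R(a+b))) is not None else (b,None) for b in(0,180)])
above(454.5,-308.8,200,56);st("above tin")
movel([454.5,-308.8,30],max_speed=200)
print(movel([454.5,-308.8,1],max_speed=40,guard=8));st("low")
E
```

```text
spr [(0, np.float64(-0.65)), (180, np.float64(2.07))]
sprP [(0, np.float64(-1.22)), (180, np.float64(1.45))]
br [(0, np.float64(-0.83)), (180, np.float64(1.74))]
brP [(0, np.float64(-1.25)), (180, np.float64(1.23))]
tin [(0, np.float64(0.19)), (180, np.float64(-2.09))]
tinP [(0, np.float64(0.01)), (180, np.float64(-2.44))]
vin [(0, np.float64(0.09)), (180, np.float64(-2.16))]
vinP [(0, np.float64(0.51)), (180, np.float64(-2.16))]
above tin 3.4 [ 455.  -308.2  199.9] gap 85.0 F [ 0.6 -0.2  0. ] grip 0.0 yaw 56.1
False
low 5.3 [ 454.5 -308.9    1.1] gap 85.4 F [-0.3 -0.4 -0.5] grip 0.0 yaw 56.0
```

```bash
python3 - <<'E'
from rob import *
clamp();st("tin")
movel([454.5,-308.8,125],max_speed=200);st("lifted")
if read_state()["finger_gap"]>55:
    place(622.5,313.2,1.1,116,125,via=[(540,0)])
E
```

```text
tin 5.6 [ 454.6 -308.9    1.5] gap 64.0 F [-1.7  1.4  8.8] grip 64.3 yaw 56.0
lifted 6.4 [ 454.3 -308.3  124.1] gap 64.4 F [-0.8 -0.6 -0.7] grip 66.1 yaw 56.0
down hit=True 10.8 [622.4 313.3   6.5] gap 64.4 F [-1.6 -0.1  9.8] grip 67.1 yaw 116.0
up 11.9 [621.4 313.1 123.9] gap 86.0 F [ 0.3 -0.5 -0.3] grip 0.0 yaw 116.0
```

```bash
python3 - <<'E'
from rob import *
movel([580,300,230],max_speed=250)
z=pick(437.5,160.2,108,210,110)
movel([437.5,160.2,180],max_speed=150);st("lifted")
if read_state()["finger_gap"]>22:
    place(442.5,-148.5,z,near(72),180)
    movel([442.5,-148.5,230],max_speed=250)
    z=pick(613.4,-166.2,12,140,near(-.5))
    movel([613.4,-166.2,100]);st("brush lifted")
    if read_state()["finger_gap"]>30:
        place(622.8,-12.3,z,near(-17),100)
E
```

```text
clamped 14.9 [437.8 160.4 108.3] gap 28.6 F [ 1.1 -0.5  5.7] grip 58.7 yaw 110.0
lifted 15.6 [437.1 160.3 179.4] gap 28.4 F [-1.  -0.7 -3.4] grip 59.5 yaw 110.0
down hit=True 18.0 [ 442.9 -148.4  113.3] gap 28.9 F [0.2 0.7 8.2] grip 60.6 yaw 72.0
up 19.1 [ 442.4 -147.9  180.3] gap 85.5 F [ 1.   0.3 -1.1] grip 0.0 yaw 72.1
clamped 22.1 [ 613.6 -166.3   12.4] gap 41.2 F [-1.6  1.4  6.1] grip 61.3 yaw -0.5
brush lifted 22.9 [ 613.1 -165.8   99.2] gap 40.9 F [-1.   0.6 -1.9] grip 60.6 yaw -0.5
down hit=True 24.7 [622.8 -12.1  17.4] gap 41.3 F [-2.9  1.3 12.3] grip 62.1 yaw -17.0
up 25.8 [622.5 -11.8 100.4] gap 85.3 F [-0.2 -0.3  0.2] grip 0.0 yaw -17.0
```

```bash
python3 - <<'E'
from rob import *
import cv2,pickle
movel([622.5,-11.8,260],max_speed=250)
z=pick(615.4,-337.5,144,235,near(-8))
movel([615.4,-337.5,225]);st("lifted")
if read_state()["finger_gap"]>15:
    place(449.5,-3,z,near(-7),225,via=[(610,-3)])
    movel([440,0,300],max_speed=200)
    movep([300,480,300],R(148));st("away")
    from vis import *
    d={n:camera(n) for n in("scene","side")};pickle.dump(d,open("c1.pkl","wb"))
    cv2.imwrite("pics/scene1.png",d["scene"]["image"]);cv2.imwrite("pics/side1.png",d["side"]["image"])
    for n,c in d.items():
        print(n);[print(p) for p in pads(c)]
        for k,a in dict(tin=(30,48,560,690,250,375),vin=(138,150,400,490,-190,-100),brush=(40,54,540,710,-70,50),spraybody=(100,113,380,520,-70,70),jar=(64,80,390,500,250,360),carton=(52,70,560,680,110,230)).items():
            q=tops(c,a[0],a[1],a[2:]);print(k,len(q),*rect(q[:,:2]),np.median(q[:,2]).round(1)) if len(q)>5 else print(k,0)
E
```

```text
clamped 29.4 [ 615.6 -337.5  144.2] gap 23.1 F [-0.  -0.2  3. ] grip 59.1 yaw -8.0
lifted 30.1 [ 615.2 -337.1  224.1] gap 23.1 F [-0.2  0.4 -1.5] grip 58.9 yaw -8.0
down hit=True 33.6 [449.8  -2.5 149.1] gap 23.5 F [-1.6  2.1 11.6] grip 60.4 yaw -7.0
up 34.8 [449.3  -2.3 225. ] gap 85.3 F [ 0.4 -0.4 -0.4] grip 0.0 yaw -6.9
away 37.1 [300.8 479.2 299.9] gap 85.5 F [-0.2  0.6  0.5] grip 0.0 yaw 147.8
scene
([305, 245, 43, 40], (array([451.1,  -3.4]), array([97.9, 67.8]), -6.4), np.float64(2.4), np.int32(469))
([230, 265, 39, 28], (array([ 452.2, -149.2]), array([70.1, 56. ]), 86.6), np.float64(2.7), np.int32(316))
([495, 279, 48, 38], (array([631.7, 304. ]), array([86.1, 65.9]), 40.1), np.float64(2.8), np.int32(427))
([332, 306, 41, 77], (array([625.2, -11.6]), array([143.2,  63.6]), -17.4), np.float64(2.9), np.int32(1091))
tin 918 [623.2 311.9] [65.3 63.9] -5.2 37.4
vin 230 [ 446.  -149.4] [29.6 29.2] -21.4 143.2
brush 1718 [625.  -13.8] [120.6  42.2] -17.1 45.7
spraybody 463 [452.6  -3.6] [74.6 46. ] -6.1 107.4
jar 528 [445.  301.4] [58.4 56.4] -25.3 70.3
carton 937 [618.3 171.4] [63.6 47.6] 10.8 58.9
side
tin 419 [619.1 311.7] [67.4 63.9] -82.8 38.8
vin 252 [ 442.1 -149.1] [30.7 28.3] 57.6 144.9
brush 1021 [621.4 -14.1] [120.6  46. ] -16.9 46.9
spraybody 501 [448.3  -4.8] [74.2 45.9] -9.3 108.8
jar 353 [441.2 301.3] [62.1 55.8] 55.4 71.5
carton 447 [615.6 171.3] [64.9 49. ] 8.1 59.3
```

View pics/scene1.png

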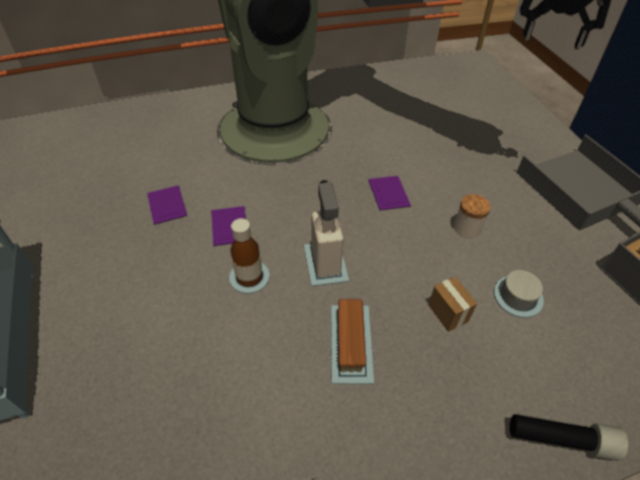

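All four stand on their pads: vinegar (247,265), spray bottle (328,250), brush (351,335) and tin (521,290). The jar (472,215) and carton (454,303) have not moved. Measured centres are within about 3 mm of the pads.

```bash
python3 -c "
from workcell import *
print(finish_job())"
```

```text
the job is handed in; nothing more can be done
None
```

The job is handed in at about 37 s of the 112 s allowed: tin, vinegar, spray bottle and brush are each upright on their own pad, centred to within about 3 mm by camera, with the spray bottle and brush lined up lengthwise and the jar and carton unmoved; the verdict itself was not shown.

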